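# Shut down the ultrasonic cleaner and hold its lid open

### The job

The cleaning cycle is over: on the ultrasonic cleaner press the red stop key, then the orange heater key, then the white power key, one at a time, each fully down and let up again, with the lid still shut; do not press the green start key. Then lift the lid and hold it open at 60 degrees from shut, so that the board can be taken out of the basket; it falls shut by itself, so do not let it drop, and finish while still holding it there, steady. Leave everything else on the bench where it is.

Things in the scene. Friction and masses are not known exactly. Their poses are not given: they have to be found in the camera images.
- cleaner: ultrasonic cleaner, steel tub 242 (x) x 260 (y) x 150 mm, fixed to the bench: key panel along its -x edge (robot's side), lid over the tank behind it. Origin on the bench under its centre; +x from keys to hinge, +y along the keys to the left. In this frame, x and z: key tops -0.0935, 0.151; hinge axis 0.108, 0.152; handle bar (lid shut) -0.035, 0.204
- lid_hinge (a point): middle of the hinge axis (parallel to the cleaner's y) at the rear of the lid; does not move
- lid_handle (a point): middle of the lid's black handle bar: round, 12 mm thick, along the cleaner's y, 100 mm clear between its posts, 35 mm free height under it. Lid shut, it is 143 mm in front of the hinge axis and 52 mm above it; it turns about the hinge with the lid, and so do the point's axes (parallel to the cleaner's when shut)
- lid (a joint): opening angle of the lid: 0 shut (level), grows as its front edge rises and swings to the rear, stop at 1.3 rad. Lid 168 x 250 x 13 mm, 0.35 to 0.6 kg, white frame with a window; nothing holds it open: let go at any angle, it falls shut. Its front edge lies 25 mm in front of the bar
- key_stop_top (a point): centre of the top face of the red key (stop), moves with it; cap 22 x 26 mm (x, y), 9 mm above the panel; its z is the panel's normal, leaning 10 degrees to the robot's side. Four keys in one row along the cleaner's y, at y = 0.096 green, 0.048 red, -0.048 orange, -0.096 white
- key_stop (a joint): travel of the red key: 0 up, 0.005 m fully down; a spring pushes it back up (1.2 N to start it, 4 N fully down). It counts as pressed from 0.0035 m and as let up again below 0.0015 m
- key_heater_top (a point): centre of the top face of the orange key (heater off), moves with it; cap 22 x 26 mm (x, y), 9 mm above the panel; its z is the panel's normal, leaning 10 degrees to the robot's side. Four keys in one row along the cleaner's y, at y = 0.096 green, 0.048 red, -0.048 orange, -0.096 white
- key_heater (a joint): travel of the orange key: 0 up, 0.005 m fully down; a spring pushes it back up (1.2 N to start it, 4 N fully down). It counts as pressed from 0.0035 m and as let up again below 0.0015 m
- key_power_top (a point): centre of the top face of the white key (power off), moves with it; cap 22 x 26 mm (x, y), 9 mm above the panel; its z is the panel's normal, leaning 10 degrees to the robot's side. Four keys in one row along the cleaner's y, at y = 0.096 green, 0.048 red, -0.048 orange, -0.096 white
- key_power (a joint): travel of the white key: 0 up, 0.005 m fully down; a spring pushes it back up (1.2 N to start it, 4 N fully down). It counts as pressed from 0.0035 m and as let up again below 0.0015 m
- key_start_top (a point): centre of the top face of the green key (start: not to be pressed), moves with it; cap 22 x 26 mm (x, y), 9 mm above the panel; its z is the panel's normal, leaning 10 degrees to the robot's side. Four keys in one row along the cleaner's y, at y = 0.096 green, 0.048 red, -0.048 orange, -0.096 white
- key_start (a joint): travel of the green key: 0 up, 0.005 m fully down; a spring pushes it back up (1.2 N to start it, 4 N fully down). It counts as pressed from 0.0035 m and as let up again below 0.0015 m
- spray_can: yellow and orange contact-cleaner can, 64 mm across, 190 mm tall, standing; origin at the centre of its underside; a bystander, loose on the bench
- flux_jar: amber jar with a black cap, 60 mm across, 75 mm tall, standing; origin at the centre of its underside; a bystander, loose on the bench
- phone: black phone lying flat, 72 x 150 x 9 mm (x, y, z); origin at the centre of its underside; a bystander, loose on the bench
- drive: black external disk with a paper label, 80 x 115 x 16 mm; origin at the centre of its underside; a bystander, loose on the bench
- screwdriver: red-handled screwdriver lying flat, 170 mm long along its own x, handle to -x; a bystander, loose on the bench
- motherboard: blue circuit board lying flat, 90 x 150 x about 10 mm; origin at the centre of its underside; a bystander, loose on the bench
- fan_cooler: dark blower fan 70 x 70 x 14 mm with a copper heat pipe reaching 100 mm from its origin along its own -x; origin under the centre of the fan; a bystander, loose on the bench
- usb_meter: small blue meter, 32 x 66 x 14 mm; origin at the centre of its underside; a bystander, loose on the bench

How it is judged (in metres and radians):
On the way, in this order (a step that is already met when the one before it is completed fails the run):
1. the red stop key is pressed down, with the lid shut (value of joint key_stop above 0.0035 m and value of joint lid below 0.06 rad and value of joint each of key_heater, key_power below 0.0015 m), for 0.02 s.
2. the red stop key is let up again, with the lid still shut (value of joint key_stop below 0.0015 m and value of joint lid below 0.06 rad), for 0.02 s.
3. the orange heater key is pressed down, with the lid shut (all of step 2 and value of joint key_heater above 0.0035 m and value of joint key_power below 0.0015 m), for 0.02 s.
4. the orange heater key is let up again, with the lid still shut (value of joint key_heater below 0.0015 m and value of joint lid below 0.06 rad), for 0.02 s.
5. the white power key is pressed down, with the lid shut (all of step 4 and value of joint key_power above 0.0035 m and value of joint key_stop below 0.0015 m), for 0.02 s.
6. the white power key is let up again, with the lid still shut (value of joint key_power below 0.0015 m and value of joint lid below 0.06 rad), for 0.02 s.
7. the lid is lifted and held by the gripper at 60 degrees, give or take 6 (value of joint lid between 0.942 and 1.152 rad and contact force between the fingers and lid above 0.3 N), for 0.3 s.
At the end, for the whole second after the job is handed in: Through the last second the lid stands at 60 degrees (between 54 and 66), still (under 0.1 rad/s), carried by the robot's fingers (more than 0.3 N of contact) and by nothing else on the bench, with all four keys up (all of step 7 and velocity of joint lid between -0.1 and 0.1 rad/s and value of joint each of key_stop, key_heater, key_power, key_start below 0.0015 m and contact force between each of spray_can, flux_jar, phone, drive, screwdriver, motherboard, fan_cooler, usb_meter and lid below 0.1 N); the arm keeps its last pose, push and grip.
It fails at once if the green start key is pressed (value of joint key_start above 0.002 m).
It fails at once if two keys are down at once (value of joint each of key_stop, key_heater above 0.0025 m or value of joint each of key_stop, key_power above 0.0025 m or value of joint each of key_heater, key_power above 0.0025 m).
It fails at once if the lid is dropped (closes faster than 1.5 rad/s) (velocity of joint lid below -1.5 rad/s).
It fails at once if something else on the bench is shifted by more than 25 mm (distance of any of spray_can, flux_jar, phone, drive, screwdriver, motherboard, fan_cooler, usb_meter from where it was at the start of the episode above 0.025 m).
It fails at once if the can or the jar is tipped over (angle between any of spray_can, flux_jar's own z axis and vertical above 0.4 rad).
It also fails if it takes over 51 s, if anything falls off the work surface, if the arm or the gripper's body presses on something with over 40 N, if the wrist force passes 120 N, or if a joint passes its speed limit or range.

### The arm

A 7-joint arm with a two-finger parallel gripper is mounted at the origin on the work surface. World frame = base frame: x ahead of the robot, y to its left, z up, the work surface at z = 0. Lengths are in m, angles in degrees, forces in N, time in s.
With the tool pointing down it reaches from about 0.425 to 0.825 m from the base axis. Payload 3.6 kg.
Tool frame: the origin (TCP) lies midway between the tips of the shut fingers; the grasp point (between the pads) lies 19 mm behind it; z points along the fingers, y is the line along which they close (so a half turn about z gives the same grasp; the last joint's range is limited). The gripper opens to 85 mm and grips with 20 to 120 N. Pads are 22 mm wide; open, the fingers measure 114 mm over their backs; the gripper's body (76 mm by 85 mm) begins 54 mm behind the grasp point. The pads swing forward as they close: fully open they stand 13 mm farther back than shut.
Start: joints at [66.778, 35.231, -0.722, 81.555, 0.464, 63.22, -2.315], TCP at [0.24, -0.604, 0.209] pointing down, gripper open.
Joint ranges: [-178.69, 178.69], [-17.37, 117.87], [-77.05, 75.6], [15.02, 138.74], [-78.02, 258.01], [0.78, 113.62], [-162.83, 162.83]. Speed limits (degrees/s): [159.86, 159.86, 180, 180, 180, 180, 180].

### API

Orientations are given as [roll, pitch, yaw] about the fixed x, y, z axes, in that order (R = Rz(yaw) Ry(pitch) Rx(roll)).
In Python, from rig import observe, camera, close_job gives the robot as it stands.
- The arm moves only by the tool carry_out, never from a script. Its argument "commands" is a list of rows, each an object of numbers: "tx", "ty", "tz": the shift along the world's x, y, z each as a share of 800 mm, from -1 to 1; "wx", "wy", "wz": the turn, a rotation vector about the world's x, y, z each as a share of pi/2 rad, from -1 to 1; "hand": the opening, from -1 (shut) to 1 (fully open). In form: [{"tx": .., "ty": .., "tz": .., "wx": .., "wy": .., "wz": .., "hand": ..}, ...]. A call has 1 to 12 rows; each row shifts and turns the commanded pose from where the row before left it; what a row does not reach is not made up. A row lasts 1/10 s, in which the tool goes at most 50 mm and 8.59 degrees, less where a joint would pass 70% of its speed; a pose out of reach is approached as far as the arm can. A call with a number of a shift or a turn outside -1 to 1 is refused whole. A call with a gripper value outside its range is refused whole. The fingers move at their own pace and stop on an object; "newtons" is the grip in N (left out, the last holds). Time passes only in rows, so rows that do not move let the fingers close. It gives the time, the measured TCP pose, the force, the opening and the grip force at its end, in the units of the state.
- observe(): the state, without advancing time (a new reading comes with each control period).
- camera(name): name is "scene" or "top" or "wrist"; returns a dict with "frame" (400x640x3 uint8, red, green, blue), "fov_y" (degrees; the focal length in pixels is half the picture's height over the tangent of half this angle, whatever the lens; pixels are square), "cx", "cy" (the principal point, pixels), "k1" (the pictures are not rectified: a ray, as slopes to the right and down, at radius r is drawn at 1 + k1 r^2 times it, then the intrinsics apply), "extrinsics" (4x4, takes a point from camera to world coordinates). Camera axes: x right, y down, z forward; pixel columns grow to the right and rows downward; lengths in m; the calibration is good to about 2 mm. A picture is of the moment at which its call begins. There is no depth.
- close_job(): hands the job in; it is judged then, once.
The state is a dict: "t": time; "joint_positions": joint angles; "qvel": joint speeds; "joint_efforts": joint torques, N m; "tcp_pos": TCP position; "tcp_rot": TCP orientation; "force": force on the tool from outside, world axes, zero at the start; "torque": the same for the moment, N m; "grip_width": finger opening in m; "finger_force": force on a finger pad.
Only numpy, scipy, OpenCV 4.12 (cv2) and the standard library are available. Lean on these libraries where they do the work, as an engineer would, in place of code of your own. Each camera call takes 0.05 s, during which the arm holds its last target. There are 200 camera calls.

## Working session

There is one attempt and no reset: what is moved stays moved. The work goes in short steps, Python scripts to look and compute and a tool call to move; the robot and the scene stay as the last step left them, time stands still between calls to the robot, and variables do not carry over. Pictures are saved under pics/ and viewed, at most 10 in all, crops included, and the job is handed in when it is done.

Besides the shell and the picture viewer there is one more tool, called after ">>>" by a JSON object that holds its "fn" and its "kwargs". carry_out: Moves the arm, as the interface text tells. Shift numbers are shares of 800 mm and turn numbers shares of pi/2 rad, none past 1 either way. Its arguments: {"type":"object","properties":{"commands":{"type":"array","items":{"type":"object","properties":{"tx":{"type":"number","minimum":-1,"maximum":1},"ty":{"type":"number","minimum":-1,"maximum":1},"tz":{"type":"number","minimum":-1,"maximum":1},"wx":{"type":"number","minimum":-1,"maximum":1},"wy":{"type":"number","minimum":-1,"maximum":1},"wz":{"type":"number","minimum":-1,"maximum":1},"hand":{"type":"number"}}}},"newtons":{"type":"number"}},"required":["commands"]}

```bash
mkdir -p pics
cat > h.py <<'E'
import numpy as np, cv2
from rig import observe, camera, close_job
def K(c):
    f=200/np.tan(np.radians(c['fov_y'])/2); return np.array([[f,0,c['cx']],[0,f,c['cy']],[0,0,1.]])
def ray(c,uv):
    p=cv2.undistortPoints(np.array([[uv]],float),K(c),np.array([c['k1'],0,0,0.]))[0,0]
    # small-k1 division handled by iterative undistort
    E=np.array(c['extrinsics']); d=E[:3,:3]@np.array([p[0],p[1],1]); return E[:3,3],d
def atz(c,uv,z):
    o,d=ray(c,uv); return o+d*(z-o[2])/d[2]
def proj(c,P):
    E=np.linalg.inv(np.array(c['extrinsics'])); P=np.atleast_2d(P)
    rv,_=cv2.Rodrigues(E[:3,:3]); return cv2.projectPoints(P.astype(float),rv,E[:3,3],K(c),np.array([c['k1'],0,0,0.]))[0][:,0]
E
python3 - <<'E'
from h import *
import pickle
s=observe(); print(s)
for n in('top','scene'):
    c=camera(n); pickle.dump(c,open(n+'.pkl','wb')); cv2.imwrite(f'pics/{n}1.png',cv2.resize(c['frame'][:,:,::-1],(800,500)))
    print(n,c['fov_y'],c['k1'],c['cx'],c['cy'],np.round(c['extrinsics'],3).tolist())
E
```

```text
{'t': 0.0, 'joint_positions': array([66.77779387, 35.28841032, -0.72477835, 81.64288081,  0.46390232,
       63.22054949, -2.31321584]), 'qvel': array([ 0.11281655,  0.08033344, -0.0153965 , -0.03792858,  0.00442663,
        0.08408748, -0.09145483]), 'joint_efforts': array([ 2.52718303e-05, -4.69210553e+01,  2.59356732e-01, -1.71032810e+01,
        9.97937430e-03,  9.67336935e-03,  2.52603553e-05]), 'tcp_pos': array([ 0.24009029, -0.60312789,  0.20813864]), 'tcp_rot': array([-1.79851014e+02,  9.24637800e-04,  2.17107062e+01]), 'force': array([-0.89786788, -0.05946799, -0.55084345]), 'torque': array([ 0.04034471,  0.00475694, -0.00359965]), 'finger_force': 0.0, 'grip_width': 0.08503969082762175}
top 49.70593350684881 -0.06128268322327723 325.58033700465467 208.226177312844 [[-0.126, -0.971, 0.202, 0.333], [-0.992, 0.124, -0.021, 0.039], [-0.004, -0.203, -0.979, 1.225], [0.0, 0.0, 0.0, 1.0]]
scene 52.21047794300062 0.027285782376648283 320.1958420807112 202.6638634781271 [[-0.264, 0.699, -0.665, 1.454], [0.964, 0.199, -0.173, 0.262], [0.011, -0.687, -0.727, 1.109], [0.0, 0.0, 0.0, 1.0]]
```

View pics/top1.png

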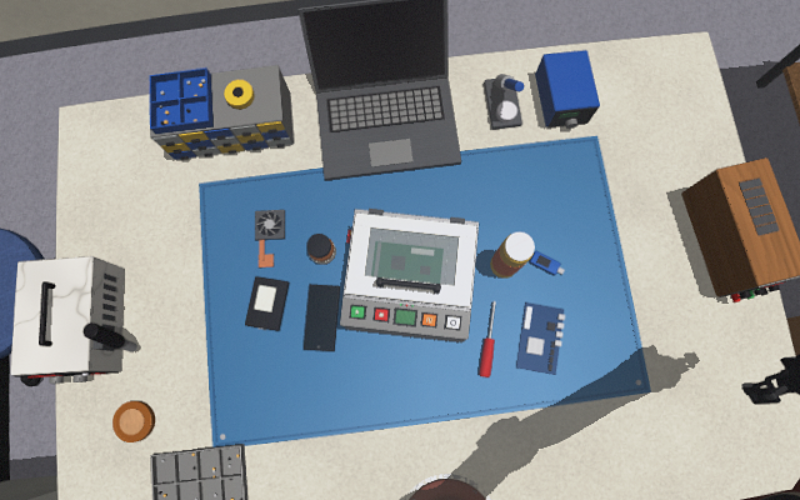

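View pics/scene1.png

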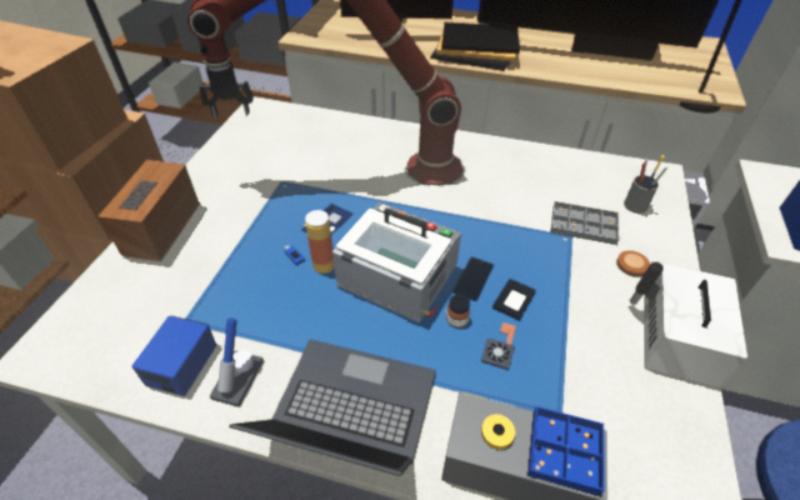

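The top view shows the cleaner keys at about (358,312) green, (381,315) red, (429,320) orange and (453,323) white in the 800-wide picture. The handle is at about (408,286) and the can stands right of the lid. I'll enlarge this area.

Run:
```python
from h import *
import pickle
c=pickle.load(open('top.pkl','rb'))
cv2.imwrite('pics/top2.png',cv2.resize(c['frame'][160:280,265:395,::-1],(780,720),interpolation=cv2.INTER_CUBIC)[120:])
for n,u in dict(g=(358,312),r=(381,315),o=(429,320),w=(453,323)).items(): print(n,atz(c,np.array(u)/1.25,.151).round(4))
for u in ((378,283),(439,289)): print('h',atz(c,np.array(u)/1.25,.204).round(4))
```

```text
g [0.4622 0.1255 0.151 ]
r [0.4504 0.0806 0.151 ]
o [ 0.4285 -0.0129  0.151 ]
w [ 0.4166 -0.0594  0.151 ]
h [0.5063 0.0771 0.204 ]
h [ 0.4801 -0.0372  0.204 ]
```

View pics/top2.png

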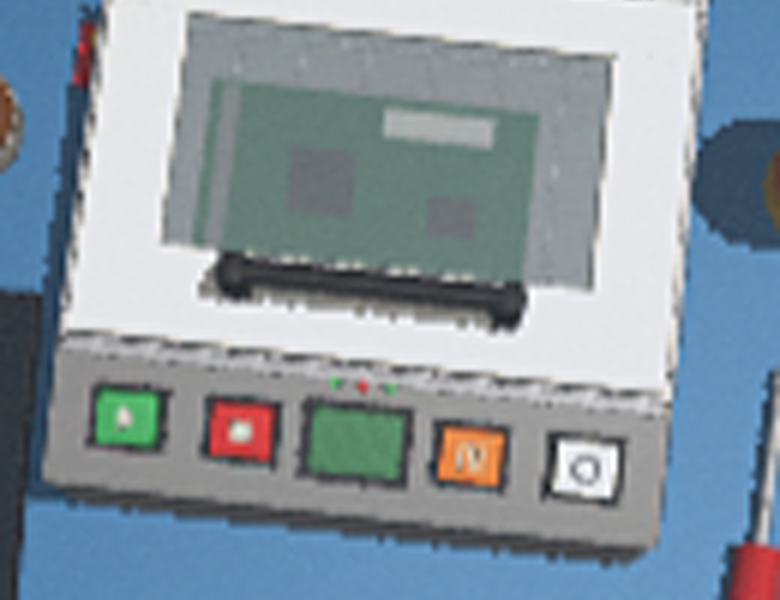

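The crop shows green (128,416), red (241,431), orange (471,456), white (586,468), bar ends about (235,273) and (508,303). Next I'll fit the cleaner's pose to these.

```bash
cat > fit.py <<'E'
from h import *
import pickle
from scipy.optimize import least_squares
c=pickle.load(open('top.pkl','rb'))
uv=np.array([(128,416),(241,431),(471,456),(586,468),(371,288)],float)
uv=(uv+[.5,120.5])/6-.5+[265,160]
L=np.array([[-.0935,.096,.151],[-.0935,.048,.151],[-.0935,-.048,.151],[-.0935,-.096,.151],[-.035,0,.206]])
def W(p,L):
    a=p[2]; return np.c_[p[0]+np.cos(a)*L[:,0]-np.sin(a)*L[:,1],p[1]+np.sin(a)*L[:,0]+np.cos(a)*L[:,1],L[:,2]]
r=least_squares(lambda p:(proj(c,W(p,L))-uv).ravel(),[.53,.01,-.24])
print(r.x,np.degrees(r.x[2]));print(r.fun.reshape(-1,2).round(2));print(W(r.x,L).round(4))
th=np.radians([0,15,30,45,60]);B=np.c_[.108-.143*np.cos(th)+.052*np.sin(th),0*th,.152+.143*np.sin(th)+.052*np.cos(th)]
print(W(r.x,B).round(4))
E
python3 fit.py
```

```text
[ 0.53147224  0.01175746 -0.23845648] -13.662549866112014
[[-0.22  0.31]
 [ 0.03 -0.02]
 [ 0.02  0.12]
 [ 0.08  0.26]
 [ 0.09 -0.66]]
[[ 0.4633  0.1271  0.151 ]
 [ 0.452   0.0805  0.151 ]
 [ 0.4293 -0.0128  0.151 ]
 [ 0.4179 -0.0594  0.151 ]
 [ 0.4975  0.02    0.206 ]]
[[ 0.4975  0.02    0.204 ]
 [ 0.5153  0.0157  0.2392]
 [ 0.5413  0.0094  0.2685]
 [ 0.5739  0.0014  0.2899]
 [ 0.6107 -0.0075  0.3018]]
```

>>> {"fn": "carry_out", "kwargs": {"commands": [{"tz": 0.06, "hand": -1}, {"tz": 0.06, "hand": -1}, {"tz": 0.05, "hand": -1}, {"tx": 0.02, "ty": 0.055, "wz": 0.09, "hand": -1}, {"tx": 0.02, "ty": 0.055, "wz": 0.09, "hand": -1}, {"tx": 0.02, "ty": 0.055, "wz": 0.09, "hand": -1}, {"tx": 0.02, "ty": 0.055, "wz": 0.09, "hand": -1}, {"tx": 0.02, "ty": 0.055, "wz": 0.09, "hand": -1}, {"tx": 0.02, "ty": 0.055, "wz": 0.09, "hand": -1}, {"tx": 0.02, "ty": 0.055, "wz": 0.06, "hand": -1}, {"tx": 0.02, "ty": 0.055, "hand": -1}, {"tx": 0.02, "ty": 0.055, "hand": -1}], "newtons": 30}}

```text
validation failed for argument at $.co...
```

>>> {"fn": "carry_out", "kwargs": {"commands": [{"tx": 0, "ty": 0, "tz": 0.06, "wx": 0, "wy": 0, "wz": 0, "hand": -1}, {"tx": 0, "ty": 0, "tz": 0.06, "wx": 0, "wy": 0, "wz": 0, "hand": -1}, {"tx": 0, "ty": 0, "tz": 0.05, "wx": 0, "wy": 0, "wz": 0, "hand": -1}, {"tx": 0.02, "ty": 0.055, "tz": 0, "wx": 0, "wy": 0, "wz": 0.09, "hand": -1}, {"tx": 0.02, "ty": 0.055, "tz": 0, "wx": 0, "wy": 0, "wz": 0.09, "hand": -1}, {"tx": 0.02, "ty": 0.055, "tz": 0, "wx": 0, "wy": 0, "wz": 0.09, "hand": -1}, {"tx": 0.02, "ty": 0.055, "tz": 0, "wx": 0, "wy": 0, "wz": 0.09, "hand": -1}, {"tx": 0.02, "ty": 0.055, "tz": 0, "wx": 0, "wy": 0, "wz": 0.09, "hand": -1}, {"tx": 0.02, "ty": 0.055, "tz": 0, "wx": 0, "wy": 0, "wz": 0.09, "hand": -1}, {"tx": 0.02, "ty": 0.055, "tz": 0, "wx": 0, "wy": 0, "wz": 0.06, "hand": -1}, {"tx": 0.02, "ty": 0.055, "tz": 0, "wx": 0, "wy": 0, "wz": 0, "hand": -1}, {"tx": 0.02, "ty": 0.055, "tz": 0, "wx": 0, "wy": 0, "wz": 0, "hand": -1}], "newtons": 30}}

```text
t: 1.3
tcp_pos: [0.3843, -0.206, 0.3451]
tcp_rot: [-180.0, 0.0, 75.7]
force: [0.4, -0.2, -0.1]
grip_width: 0.0001
finger_force: 0.0
```

>>> {"fn": "carry_out", "kwargs": {"commands": [{"tx": 0.0125, "ty": 0.051, "tz": 0, "wx": 0, "wy": 0, "wz": 0.006, "hand": -1}, {"tx": 0.0125, "ty": 0.051, "tz": 0, "wx": 0, "wy": 0, "wz": 0, "hand": -1}, {"tx": 0.0125, "ty": 0.051, "tz": 0, "wx": 0, "wy": 0, "wz": 0, "hand": -1}, {"tx": 0.0125, "ty": 0.051, "tz": 0, "wx": 0, "wy": 0, "wz": 0, "hand": -1}, {"tx": 0.0125, "ty": 0.051, "tz": 0, "wx": 0, "wy": 0, "wz": 0, "hand": -1}, {"tx": 0.0125, "ty": 0.051, "tz": 0, "wx": 0, "wy": 0, "wz": 0, "hand": -1}, {"tx": 0.0125, "ty": 0.051, "tz": -0.04, "wx": 0, "wy": 0, "wz": 0, "hand": -1}, {"tx": 0, "ty": 0, "tz": -0.05, "wx": 0, "wy": 0, "wz": 0, "hand": -1}, {"tx": 0, "ty": 0, "tz": -0.05, "wx": 0, "wy": 0, "wz": 0, "hand": -1}, {"tx": 0, "ty": 0, "tz": -0.04, "wx": 0, "wy": 0, "wz": 0, "hand": -1}, {"tx": 0, "ty": 0, "tz": 0, "wx": 0, "wy": 0, "wz": 0, "hand": -1}]}}

```text
t: 2.4
tcp_pos: [0.4502, 0.0743, 0.1991]
tcp_rot: [-179.4, 0.3, 76.3]
force: [-0.6, -0.0, 0.0]
grip_width: -0.0001
finger_force: 0.0
```

Run:
```python
from h import *
import pickle
s=observe(); print(s['t'],s['tcp_pos'],s['tcp_rot'],s['joint_positions'],s['force'])
w=camera('wrist'); pickle.dump(w,open('w.pkl','wb'))
t=camera('top')
a=w['frame'][:,:,::-1]; b=cv2.resize(t['frame'][160:280,250:410,::-1],(640,480),interpolation=cv2.INTER_CUBIC)
cv2.imwrite('pics/w1.png',np.vstack([cv2.resize(a,(448,280)),cv2.resize(b,(448,320))]))
P=np.array([[.4633,.1271,.151],[.452,.0805,.151],[.4293,-.0128,.151],[.4179,-.0594,.151],[.4975,.02,.204],s['tcp_pos']])
print((proj(w,P)*.7).round(1)); q=proj(t,P); print(((q-[250,160])*4*.7*[1,320/336]+[0,280]).round(1))
```

```text
2.4 [0.45022122 0.07432034 0.199143  ] [-179.43000508    0.25177988   76.28075759] [ 11.24748098  21.82047052 -31.85061457 111.81036873  14.50809103
  50.94599094 -41.82934319] [-6.33782717e-01 -3.40122696e-04  1.85957712e-03]
[[221.8  94.5]
 [221.9 144.8]
 [222.  227.9]
 [222.  262.7]
 [293.5 222. ]
 [220.9 172.3]]
[[100.  517.9]
 [153.4 523.7]
 [260.7 535.2]
 [314.5 541. ]
 [214.2 458.8]
 [157.9 519.1]]
```

View pics/w1.png

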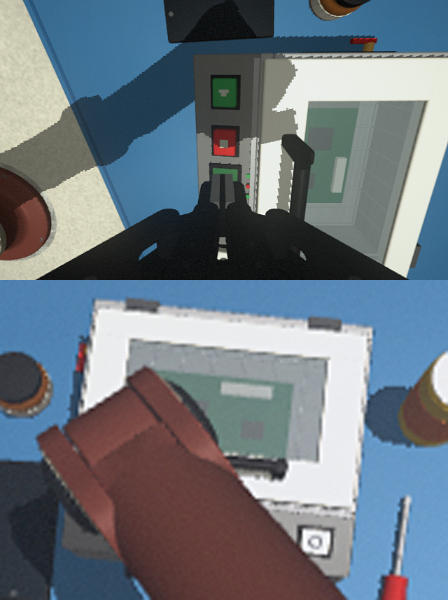

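>>> {"fn": "carry_out", "kwargs": {"commands": [{"tx": 0.005, "ty": 0.007, "tz": -0.02, "wx": 0, "wy": 0, "wz": 0, "hand": -1}, {"tx": 0, "ty": 0, "tz": -0.03, "wx": 0, "wy": 0, "wz": 0, "hand": -1}, {"tx": 0, "ty": 0, "tz": -0.0075, "wx": 0, "wy": 0, "wz": 0, "hand": -1}, {"tx": 0, "ty": 0, "tz": 0, "wx": 0, "wy": 0, "wz": 0, "hand": -1}, {"tx": 0, "ty": 0, "tz": 0, "wx": 0, "wy": 0, "wz": 0, "hand": -1}]}}

```text
t: 3.0
tcp_pos: [0.459, 0.0814, 0.1585]
tcp_rot: [179.8, -0.1, 76.2]
force: [0.0, -0.7, -0.7]
grip_width: 0.0002
finger_force: 0.0
```

>>> {"fn": "carry_out", "kwargs": {"commands": [{"tx": -0.006, "ty": 0, "tz": -0.0025, "wx": 0, "wy": 0, "wz": 0, "hand": -1}, {"tx": 0, "ty": 0, "tz": 0, "wx": 0, "wy": 0, "wz": 0, "hand": -1}, {"tx": 0, "ty": 0, "tz": 0, "wx": 0, "wy": 0, "wz": 0, "hand": -1}]}}

```text
t: 3.3
tcp_pos: [0.4531, 0.0811, 0.1555]
tcp_rot: [180.0, -0.0, 76.2]
force: [0.6, 0.3, -0.1]
grip_width: -0.0006
finger_force: 0.0
```

>>> {"fn": "carry_out", "kwargs": {"commands": [{"tx": 0.001, "ty": -0.001, "tz": -0.005, "wx": 0, "wy": 0, "wz": 0, "hand": -1}, {"tx": 0, "ty": 0, "tz": -0.004, "wx": 0, "wy": 0, "wz": 0, "hand": -1}, {"tx": 0, "ty": 0, "tz": 0, "wx": 0, "wy": 0, "wz": 0, "hand": -1}, {"tx": 0, "ty": 0, "tz": 0, "wx": 0, "wy": 0, "wz": 0, "hand": -1}]}}

```text
t: 3.7
tcp_pos: [0.4537, 0.0803, 0.1476]
tcp_rot: [-180.0, 0.0, 76.3]
force: [-0.4, 0.2, 0.1]
grip_width: -0.0
finger_force: 0.0
```

>>> {"fn": "carry_out", "kwargs": {"commands": [{"tx": 0, "ty": 0, "tz": -0.0025, "wx": 0, "wy": 0, "wz": 0, "hand": -1}, {"tx": 0, "ty": 0, "tz": 0, "wx": 0, "wy": 0, "wz": 0, "hand": -1}, {"tx": 0, "ty": 0, "tz": 0, "wx": 0, "wy": 0, "wz": 0, "hand": -1}]}}

```text
t: 4.0
tcp_pos: [0.4538, 0.0804, 0.1458]
tcp_rot: [-180.0, 0.0, 76.2]
force: [0.2, 0.0, -0.1]
grip_width: -0.0002
finger_force: 0.0
```

Run:
```python
from h import *
s=observe(); print(s['force'],s['torque'],s['joint_positions'])
w=camera('wrist')
cv2.imwrite('pics/w2.png',cv2.resize(w['frame'][80:380,200:500,::-1],(600,600),interpolation=cv2.INTER_CUBIC))
for i in range(4): camera('top'); print(observe()['force'])
```

```text
[ 0.19616916  0.0455483  -0.14694728] [ 0.04289702  0.0575912  -0.04583327] [  8.28137271  26.17680775 -29.55830049 115.72240275  18.71582794
  42.68299898 -46.4317765 ]
[-0.11985284  0.47003891 -0.69113847]
[-0.17034415 -0.24110407 -0.54774438]
[ 0.6304666   0.02056655 -0.55024669]
[-0.47284123 -1.06179254  0.74709849]
```

View pics/w2.png

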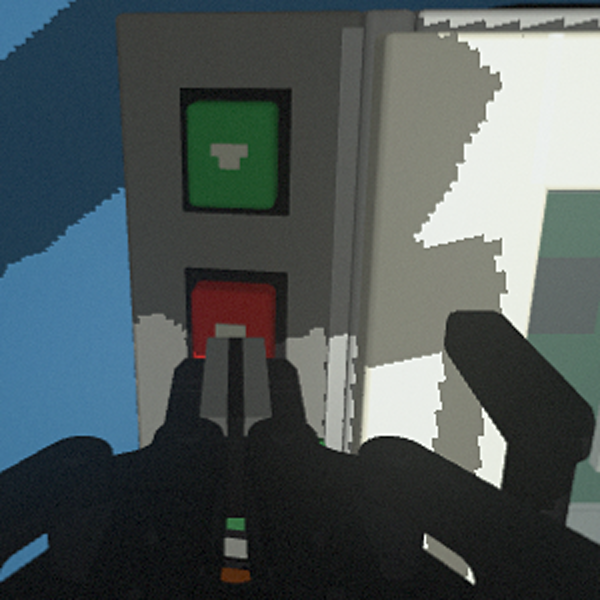

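The picture shows the red cap only half covered: cap's visible top edge is at row 283, the tip edge at row 337. I can't see contact, so I'll compare it with projections.

Run:
```python
from h import *
s=observe(); w=camera('wrist'); p=s['tcp_pos']; y=np.array([np.sin(.2385),np.cos(.2385),0]); x=np.array([y[1],-y[0],0])
E=np.array(w['extrinsics']); print(p, E[:3,3]-p, E[:3,2])
g=np.array([.4633,.1271,.151]); r=np.array([.452,.0805,.151])
P=[g,g+.013*y,g-.013*y,g-.011*x,g+.011*x,r,r+.013*y,p,p+.011*y,p+.011*y+[0,0,.01]]
for n,q in zip("g g+y g-y g-x g+x r r+y tcp tcp+11 tcp+11up10".split(),(proj(w,np.array(P))-[200,80])*2): print(n,q.round(0))
# triangulate: pixel of green/red measured at given z in world
for n,u in (('green',(233,154)),('redtop',(233,283)),('tipedge',(235,338))):
    print(n,atz(w,np.array(u)/2+[200,80],.151).round(4))
```

```text
[0.45387836 0.08034463 0.14585826] [0.01929284 0.07451644 0.16396081] [-0.0719588  -0.29302177 -0.95339403]
g [222. 163.]
g+y [222. 108.]
g-y [223. 214.]
g-x [177. 163.]
g+x [268. 162.]
r [224. 342.]
r+y [224. 296.]
tcp [231. 332.]
tcp+11 [231. 295.]
tcp+11up10 [231. 310.]
green [0.4663 0.1285 0.151 ]
redtop [0.4583 0.0961 0.151 ]
tipedge [0.4551 0.0809 0.151 ]
```

>>> {"fn": "carry_out", "kwargs": {"commands": [{"tx": 0, "ty": 0, "tz": -0.0025, "wx": 0, "wy": 0, "wz": 0, "hand": -1}, {"tx": 0, "ty": 0, "tz": 0, "wx": 0, "wy": 0, "wz": 0, "hand": -1}, {"tx": 0, "ty": 0, "tz": 0, "wx": 0, "wy": 0, "wz": 0, "hand": -1}]}}

```text
t: 4.6
tcp_pos: [0.4538, 0.0803, 0.1437]
tcp_rot: [-180.0, 0.0, 76.2]
force: [0.3, 0.0, 0.1]
grip_width: -0.0
finger_force: 0.0
```

>>> {"fn": "carry_out", "kwargs": {"commands": [{"tx": 0, "ty": 0, "tz": -0.0025, "wx": 0, "wy": 0, "wz": 0, "hand": -1}, {"tx": 0, "ty": 0, "tz": 0, "wx": 0, "wy": 0, "wz": 0, "hand": -1}, {"tx": 0, "ty": 0, "tz": 0, "wx": 0, "wy": 0, "wz": 0, "hand": -1}]}}

```text
t: 4.9
tcp_pos: [0.4538, 0.0803, 0.1417]
tcp_rot: [-180.0, 0.0, 76.2]
force: [0.1, 0.3, 0.4]
grip_width: -0.0001
finger_force: 0.0
```

Run:
```python
from h import *
w=camera('wrist'); c=camera('scene'); p=observe()['tcp_pos']
q=proj(c,np.array([p,p+[0,0,.05],[.452,.0805,.151],[.4633,.1271,.151]])); print(q.round(1))
u,v=q[0].astype(int)
a=cv2.resize(c['frame'][v-45:v+35,u-40:u+40,::-1],(400,400),interpolation=cv2.INTER_CUBIC)
print(((q-[u-40,v-45])*5).round(0))
b=cv2.resize(w['frame'][180:340,230:390,::-1],(400,400),interpolation=cv2.INTER_CUBIC)
cv2.imwrite('pics/m3.png',np.hstack([a,b]))
```

```text
[[342.9 181.9]
 [343.7 171.1]
 [343.2 179.6]
 [355.9 184.4]]
[[205. 230.]
 [208. 175.]
 [206. 218.]
 [270. 242.]]
```

View pics/m3.png

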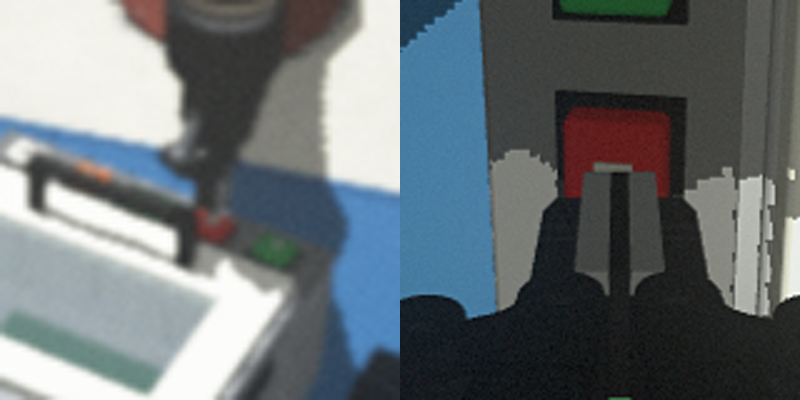

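>>> {"fn": "carry_out", "kwargs": {"commands": [{"tx": 0, "ty": 0, "tz": -0.0025, "wx": 0, "wy": 0, "wz": 0, "hand": -1}, {"tx": 0, "ty": 0, "tz": 0, "wx": 0, "wy": 0, "wz": 0, "hand": -1}, {"tx": 0, "ty": 0, "tz": 0, "wx": 0, "wy": 0, "wz": 0, "hand": -1}]}}

```text
t: 5.3
tcp_pos: [0.4538, 0.0803, 0.1397]
tcp_rot: [-180.0, 0.0, 76.2]
force: [0.2, -0.6, 0.7]
grip_width: -0.0003
finger_force: 0.0
```

>>> {"fn": "carry_out", "kwargs": {"commands": [{"tx": 0, "ty": 0, "tz": -0.0025, "wx": 0, "wy": 0, "wz": 0, "hand": -1}, {"tx": 0, "ty": 0, "tz": 0, "wx": 0, "wy": 0, "wz": 0, "hand": -1}, {"tx": 0, "ty": 0, "tz": 0, "wx": 0, "wy": 0, "wz": 0, "hand": -1}]}}

```text
t: 5.6
tcp_pos: [0.4538, 0.0803, 0.1377]
tcp_rot: [-180.0, 0.0, 76.2]
force: [0.8, 0.3, 0.9]
grip_width: 0.0
finger_force: 0.0
```

>>> {"fn": "carry_out", "kwargs": {"commands": [{"tx": 0, "ty": 0, "tz": -0.0025, "wx": 0, "wy": 0, "wz": 0, "hand": -1}, {"tx": 0, "ty": 0, "tz": 0, "wx": 0, "wy": 0, "wz": 0, "hand": -1}]}}

```text
t: 5.8
tcp_pos: [0.4537, 0.0803, 0.1356]
tcp_rot: [-180.0, 0.0, 76.2]
force: [0.6, 0.7, 0.2]
grip_width: 0.0001
finger_force: 0.0
```

```bash
cat > f.py <<'E'
from h import *
F=[]
for i in range(6): camera('wrist'); F.append(np.r_[observe()['force'],observe()['tcp_pos']])
print(np.mean(F,0).round(4))
E
python3 f.py
```

```text
[ 0.0362 -0.2421  0.2366  0.4538  0.0803  0.1358]
```

>>> {"fn": "carry_out", "kwargs": {"commands": [{"tx": 0, "ty": 0, "tz": -0.0025, "wx": 0, "wy": 0, "wz": 0, "hand": -1}, {"tx": 0, "ty": 0, "tz": 0, "wx": 0, "wy": 0, "wz": 0, "hand": -1}]}}

```text
t: 6.3
tcp_pos: [0.4537, 0.0803, 0.1336]
tcp_rot: [-180.0, 0.0, 76.2]
force: [-0.6, 0.1, -0.4]
grip_width: 0.0001
finger_force: 0.0
```

```bash
python3 f.py
```

```text
[ 0.1134 -0.2368 -0.0827  0.4538  0.0803  0.1338]
```

>>> {"fn": "carry_out", "kwargs": {"commands": [{"tx": 0, "ty": 0, "tz": -0.0025, "wx": 0, "wy": 0, "wz": 0, "hand": -1}, {"tx": 0, "ty": 0, "tz": 0, "wx": 0, "wy": 0, "wz": 0, "hand": -1}]}}

```text
t: 6.8
tcp_pos: [0.4537, 0.0803, 0.1316]
tcp_rot: [-180.0, 0.0, 76.2]
force: [-0.4, 0.1, -0.8]
grip_width: 0.0002
finger_force: 0.0
```

```bash
python3 f.py
python3 - <<'E'
from h import *
w=camera('wrist'); c=camera('scene'); u,v=342,180
a=cv2.resize(c['frame'][v-45:v+35,u-40:u+40,::-1],(400,400),interpolation=cv2.INTER_CUBIC)
b=cv2.resize(w['frame'][100:340,200:440,::-1],(400,400),interpolation=cv2.INTER_CUBIC)
cv2.imwrite('pics/m4.png',np.hstack([a,b]))
E
```

```text
[ 0.1881 -0.1835 -0.0405  0.4538  0.0803  0.1317]
```

View pics/m4.png

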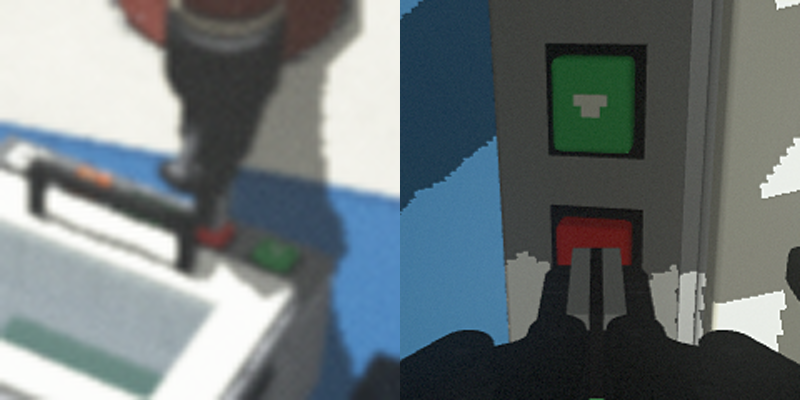

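The scene half shows the finger tip at about (212,226), just at the red cap. The wrist half shows the tip edge at row 248 against the cap top at 218. The tip is still slightly above the key, so the physical tip lies well behind the reported TCP. I'll keep descending in small steps.

>>> {"fn": "carry_out", "kwargs": {"commands": [{"tx": 0, "ty": 0, "tz": -0.0025, "wx": 0, "wy": 0, "wz": 0, "hand": -1}, {"tx": 0, "ty": 0, "tz": 0, "wx": 0, "wy": 0, "wz": 0, "hand": -1}]}}

```text
t: 7.4
tcp_pos: [0.4541, 0.0804, 0.1298]
tcp_rot: [180.0, -0.0, 76.2]
force: [-0.8, -0.3, 1.6]
grip_width: 0.0002
finger_force: 0.6
```

```bash
python3 f.py
```

```text
[ 0.2464 -0.3544  1.5945  0.4541  0.0804  0.1299]
```

>>> {"fn": "carry_out", "kwargs": {"commands": [{"tx": 0, "ty": 0, "tz": -0.0025, "wx": 0, "wy": 0, "wz": 0, "hand": -1}, {"tx": 0, "ty": 0, "tz": 0, "wx": 0, "wy": 0, "wz": 0, "hand": -1}]}}

```text
t: 7.9
tcp_pos: [0.4543, 0.0804, 0.1279]
tcp_rot: [180.0, -0.0, 76.2]
force: [0.3, -0.0, 3.0]
grip_width: 0.0003
finger_force: 1.2
```

```bash
python3 f.py
```

```text
[ 0.8992 -0.2341  2.7706  0.4543  0.0804  0.128 ]
```

>>> {"fn": "carry_out", "kwargs": {"commands": [{"tx": 0, "ty": 0, "tz": -0.003, "wx": 0, "wy": 0, "wz": 0, "hand": -1}, {"tx": 0, "ty": 0, "tz": 0, "wx": 0, "wy": 0, "wz": 0, "hand": -1}]}}

```text
t: 8.4
tcp_pos: [0.4543, 0.0804, 0.1254]
tcp_rot: [180.0, -0.0, 76.2]
force: [1.6, -0.1, 4.3]
grip_width: 0.0001
finger_force: 1.8
```

```bash
python3 f.py
```

```text
[ 1.8882 -0.4711  4.0916  0.4543  0.0804  0.1256]
```

>>> {"fn": "carry_out", "kwargs": {"commands": [{"tx": 0, "ty": 0, "tz": 0.015, "wx": 0, "wy": 0, "wz": 0, "hand": -1}, {"tx": 0, "ty": 0, "tz": 0.02, "wx": 0, "wy": 0, "wz": 0, "hand": -1}, {"tx": -0.006, "ty": -0.024, "tz": 0, "wx": 0, "wy": 0, "wz": 0, "hand": -1}, {"tx": -0.006, "ty": -0.024, "tz": 0, "wx": 0, "wy": 0, "wz": 0, "hand": -1}, {"tx": -0.006, "ty": -0.024, "tz": 0, "wx": 0, "wy": 0, "wz": 0, "hand": -1}, {"tx": -0.006, "ty": -0.024, "tz": 0, "wx": 0, "wy": 0, "wz": 0, "hand": -1}, {"tx": -0.005, "ty": -0.021, "tz": -0.015, "wx": 0, "wy": 0, "wz": 0, "hand": -1}, {"tx": 0, "ty": 0, "tz": 0, "wx": 0, "wy": 0, "wz": 0, "hand": -1}, {"tx": 0, "ty": 0, "tz": 0, "wx": 0, "wy": 0, "wz": 0, "hand": -1}]}}

```text
t: 9.6
tcp_pos: [0.4295, -0.0127, 0.1409]
tcp_rot: [-179.8, -0.0, 76.2]
force: [0.5, -0.1, -0.1]
grip_width: -0.0002
finger_force: 0.0
```

>>> {"fn": "carry_out", "kwargs": {"commands": [{"tx": 0.002, "ty": 0, "tz": -0.009, "wx": 0, "wy": 0, "wz": 0, "hand": -1}, {"tx": 0, "ty": 0, "tz": -0.004, "wx": 0, "wy": 0, "wz": 0, "hand": -1}, {"tx": 0, "ty": 0, "tz": -0.003, "wx": 0, "wy": 0, "wz": 0, "hand": -1}, {"tx": 0, "ty": 0, "tz": -0.003, "wx": 0, "wy": 0, "wz": 0, "hand": -1}, {"tx": 0, "ty": 0, "tz": 0, "wx": 0, "wy": 0, "wz": 0, "hand": -1}, {"tx": 0, "ty": 0, "tz": 0, "wx": 0, "wy": 0, "wz": 0, "hand": -1}]}}

```text
t: 10.2
tcp_pos: [0.433, -0.0124, 0.1266]
tcp_rot: [179.9, -0.1, 76.3]
force: [1.1, 0.7, 3.1]
grip_width: -0.0002
finger_force: 1.5
```

```bash
python3 f.py
```

```text
[ 1.2394  1.7606  3.1872  0.4327 -0.0129  0.1265]
```

>>> {"fn": "carry_out", "kwargs": {"commands": [{"tx": 0, "ty": 0, "tz": -0.0017, "wx": 0, "wy": 0, "wz": 0, "hand": -1}, {"tx": 0, "ty": 0, "tz": 0, "wx": 0, "wy": 0, "wz": 0, "hand": -1}]}}

```text
t: 10.7
tcp_pos: [0.4328, -0.0132, 0.1252]
tcp_rot: [179.9, -0.0, 76.2]
force: [0.0, 2.0, 6.4]
grip_width: -0.0001
finger_force: 2.9
```

```bash
python3 f.py
```

```text
[ 1.04    1.9172  6.0103  0.4328 -0.0132  0.1252]
```

>>> {"fn": "carry_out", "kwargs": {"commands": [{"tx": 0, "ty": 0, "tz": 0.015, "wx": 0, "wy": 0, "wz": 0, "hand": -1}, {"tx": 0, "ty": 0, "tz": 0.02, "wx": 0, "wy": 0, "wz": 0, "hand": -1}, {"tx": -0.005, "ty": -0.02, "tz": 0, "wx": 0, "wy": 0, "wz": 0, "hand": -1}, {"tx": -0.005, "ty": -0.02, "tz": 0, "wx": 0, "wy": 0, "wz": 0, "hand": -1}, {"tx": -0.005, "ty": -0.019, "tz": -0.015, "wx": 0, "wy": 0, "wz": 0, "hand": -1}, {"tx": 0, "ty": 0, "tz": 0, "wx": 0, "wy": 0, "wz": 0, "hand": -1}, {"tx": 0, "ty": 0, "tz": 0, "wx": 0, "wy": 0, "wz": 0, "hand": -1}]}}

```text
t: 11.7
tcp_pos: [0.4193, -0.0606, 0.1404]
tcp_rot: [-179.9, 0.0, 76.2]
force: [0.5, 0.1, 0.1]
grip_width: 0.0001
finger_force: 0.0
```

>>> {"fn": "carry_out", "kwargs": {"commands": [{"tx": 0.001, "ty": 0, "tz": -0.008, "wx": 0, "wy": 0, "wz": 0, "hand": -1}, {"tx": 0, "ty": 0, "tz": -0.004, "wx": 0, "wy": 0, "wz": 0, "hand": -1}, {"tx": 0, "ty": 0, "tz": -0.004, "wx": 0, "wy": 0, "wz": 0, "hand": -1}, {"tx": 0, "ty": 0, "tz": -0.003, "wx": 0, "wy": 0, "wz": 0, "hand": -1}, {"tx": 0, "ty": 0, "tz": 0, "wx": 0, "wy": 0, "wz": 0, "hand": -1}, {"tx": 0, "ty": 0, "tz": 0, "wx": 0, "wy": 0, "wz": 0, "hand": -1}]}}

```text
t: 12.3
tcp_pos: [0.4219, -0.0599, 0.126]
tcp_rot: [179.9, -0.1, 76.3]
force: [0.2, 1.7, 3.7]
grip_width: 0.0001
finger_force: 1.7
```

```bash
python3 f.py
```

```text
[ 1.5136  1.4302  3.7168  0.4218 -0.06    0.126 ]
```

>>> {"fn": "carry_out", "kwargs": {"commands": [{"tx": 0, "ty": 0, "tz": -0.0013, "wx": 0, "wy": 0, "wz": 0, "hand": -1}, {"tx": 0, "ty": 0, "tz": 0, "wx": 0, "wy": 0, "wz": 0, "hand": -1}, {"tx": 0, "ty": 0, "tz": 0, "wx": 0, "wy": 0, "wz": 0, "hand": -1}, {"tx": 0, "ty": 0, "tz": 0.03, "wx": 0, "wy": 0, "wz": 0, "hand": -1}, {"tx": 0, "ty": 0, "tz": 0.05, "wx": 0, "wy": 0, "wz": 0, "hand": -1}, {"tx": 0, "ty": 0, "tz": 0.05, "wx": 0, "wy": 0, "wz": 0, "hand": 1}, {"tx": 0, "ty": 0, "tz": 0.05, "wx": 0, "wy": 0, "wz": 0, "hand": 1}, {"tx": 0.03, "ty": 0.033, "tz": 0, "wx": 0, "wy": 0, "wz": 0, "hand": 1}, {"tx": 0.03, "ty": 0.033, "tz": 0, "wx": 0, "wy": 0, "wz": 0, "hand": 1}, {"tx": 0.034, "ty": 0.034, "tz": 0, "wx": 0, "wy": 0, "wz": 0, "hand": 1}, {"tx": 0, "ty": 0, "tz": 0, "wx": 0, "wy": 0, "wz": 0, "hand": 1}, {"tx": 0, "ty": 0, "tz": 0, "wx": 0, "wy": 0, "wz": 0, "hand": 1}]}}

```text
t: 13.8
tcp_pos: [0.4949, 0.0191, 0.2672]
tcp_rot: [-179.8, 0.1, 76.3]
force: [0.5, -0.0, 0.1]
grip_width: 0.0854
finger_force: 0.0
```

Run:
```python
from h import *
s=observe(); print(s['t'],s['tcp_pos'],s['grip_width'],s['force'])
w=camera('wrist'); c=camera('scene')
a=cv2.resize(c['frame'][110:230,260:380,::-1],(400,400),interpolation=cv2.INTER_CUBIC)
b=cv2.resize(w['frame'][:,120:520,::-1],(400,400))
cv2.imwrite('pics/m5.png',np.hstack([a,b]))
p=s['tcp_pos']; P=np.array([[.4975,.02,.204],p,p+[0,0,.0345]])
print((proj(w,P)-[120,0]).round(0).tolist(),((proj(c,P)-[260,110])*400/120).round(0).tolist())
```

```text
13.8 [0.49490217 0.01908915 0.267164  ] 0.08543530905818522 [ 0.47335042 -0.04232596  0.11312771]
[[200.0, 207.0], [196.0, 246.0], [195.0, 280.0]] [[210.0, 212.0], [211.0, 160.0], [211.0, 132.0]]
```

View pics/m5.png

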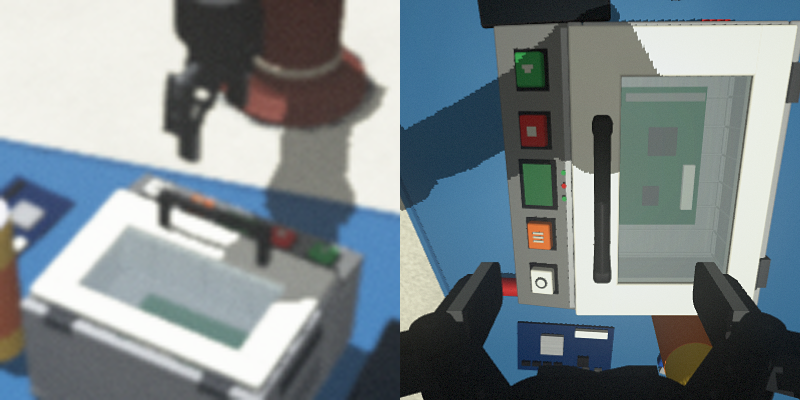

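The wrist half shows the bar at x≈201, rows 118–282, centred between the open pads (mid x≈197). Next: descend and grip.

>>> {"fn": "carry_out", "kwargs": {"commands": [{"tx": 0.003, "ty": 0.001, "tz": -0.04, "wx": 0, "wy": 0, "wz": 0, "hand": 1}, {"tx": 0, "ty": 0, "tz": -0.04, "wx": 0, "wy": 0, "wz": 0, "hand": 1}, {"tx": 0, "ty": 0, "tz": -0.03, "wx": 0, "wy": 0, "wz": 0, "hand": 1}, {"tx": 0, "ty": 0, "tz": -0.02, "wx": 0, "wy": 0, "wz": 0, "hand": 1}, {"tx": 0, "ty": 0, "tz": 0, "wx": 0, "wy": 0, "wz": 0, "hand": 1}, {"tx": 0, "ty": 0, "tz": 0, "wx": 0, "wy": 0, "wz": 0, "hand": 1}]}}

```text
t: 14.5
tcp_pos: [0.4983, 0.0193, 0.1649]
tcp_rot: [-180.0, 0.0, 76.2]
force: [-0.1, -0.1, 0.4]
grip_width: 0.0852
finger_force: 0.0
```

>>> {"fn": "carry_out", "kwargs": {"commands": [{"tx": 0, "ty": 0, "tz": -0.005, "wx": 0, "wy": 0, "wz": 0, "hand": 1}, {"tx": 0, "ty": 0, "tz": 0, "wx": 0, "wy": 0, "wz": 0, "hand": -0.3}, {"tx": 0, "ty": 0, "tz": 0, "wx": 0, "wy": 0, "wz": 0, "hand": -0.6}, {"tx": 0, "ty": 0, "tz": 0, "wx": 0, "wy": 0, "wz": 0, "hand": -1}, {"tx": 0, "ty": 0, "tz": 0, "wx": 0, "wy": 0, "wz": 0, "hand": -1}, {"tx": 0, "ty": 0, "tz": 0, "wx": 0, "wy": 0, "wz": 0, "hand": -1}, {"tx": 0, "ty": 0, "tz": 0, "wx": 0, "wy": 0, "wz": 0, "hand": -1}, {"tx": 0, "ty": 0, "tz": 0, "wx": 0, "wy": 0, "wz": 0, "hand": -1}], "newtons": 40}}

```text
t: 15.3
tcp_pos: [0.4983, 0.0204, 0.1608]
tcp_rot: [-180.0, 0.0, 76.3]
force: [-1.5, -0.4, 3.7]
grip_width: 0.0105
finger_force: 38.9
```

>>> {"fn": "carry_out", "kwargs": {"commands": [{"tx": 0.0046, "ty": -0.0011, "tz": 0.0115, "wx": 0, "wy": 0, "wz": 0, "hand": -1}, {"tx": 0.0051, "ty": -0.0013, "tz": 0.0113, "wx": 0, "wy": 0, "wz": 0, "hand": -1}, {"tx": 0.006, "ty": -0.0015, "tz": 0.0108, "wx": 0, "wy": 0, "wz": 0, "hand": -1}, {"tx": 0.0065, "ty": -0.0015, "tz": 0.0105, "wx": 0, "wy": 0, "wz": 0, "hand": -1}, {"tx": 0.0073, "ty": -0.0018, "tz": 0.01, "wx": 0, "wy": 0, "wz": 0, "hand": -1}, {"tx": 0.0079, "ty": -0.0019, "tz": 0.0095, "wx": 0, "wy": 0, "wz": 0, "hand": -1}, {"tx": 0.0085, "ty": -0.0021, "tz": 0.0088, "wx": 0, "wy": 0, "wz": 0, "hand": -1}, {"tx": 0.009, "ty": -0.0022, "tz": 0.0083, "wx": 0, "wy": 0, "wz": 0, "hand": -1}, {"tx": 0, "ty": 0, "tz": 0, "wx": 0, "wy": 0, "wz": 0, "hand": -1}, {"tx": 0, "ty": 0, "tz": 0, "wx": 0, "wy": 0, "wz": 0, "hand": -1}, {"tx": 0, "ty": 0, "tz": 0, "wx": 0, "wy": 0, "wz": 0, "hand": -1}]}}

```text
t: 16.4
tcp_pos: [0.5402, 0.0103, 0.2263]
tcp_rot: [-179.7, 0.1, 76.3]
force: [-7.9, 1.7, 3.7]
grip_width: 0.0103
finger_force: 39.1
```

```bash
python3 f.py
python3 - <<'E'
from h import *
w=camera('wrist'); c=camera('scene')
a=cv2.resize(c['frame'][90:230,250:390,::-1],(400,400),interpolation=cv2.INTER_CUBIC)
b=cv2.resize(w['frame'][:,120:520,::-1],(400,400))
cv2.imwrite('pics/m6.png',np.hstack([a,b]))
E
```

```text
[-8.2811  2.0916  4.1269  0.5402  0.0103  0.2263]
```

View pics/m6.png

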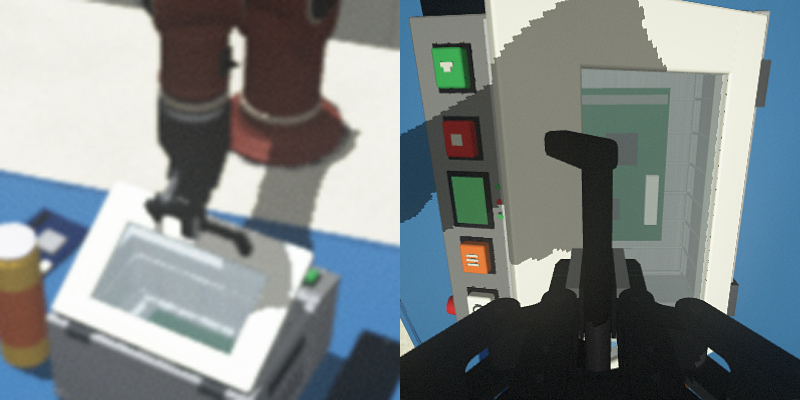

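The lid is opening with the bar firmly in the pads (scene: bar at (200,222), lid tilted). There is a slight outward push from the hinge, so I'll continue the arc with a small outward offset.

>>> {"fn": "carry_out", "kwargs": {"commands": [{"tx": 0.0085, "ty": -0.0021, "tz": 0.009, "wx": 0, "wy": 0, "wz": 0, "hand": -1}, {"tx": 0.01, "ty": -0.0024, "tz": 0.007, "wx": 0, "wy": 0, "wz": 0, "hand": -1}, {"tx": 0.0104, "ty": -0.0025, "tz": 0.0063, "wx": 0, "wy": 0, "wz": 0, "hand": -1}, {"tx": 0.0108, "ty": -0.0026, "tz": 0.0058, "wx": 0, "wy": 0, "wz": 0, "hand": -1}, {"tx": 0.011, "ty": -0.0027, "tz": 0.0049, "wx": 0, "wy": 0, "wz": 0, "hand": -1}, {"tx": 0.0114, "ty": -0.0028, "tz": 0.0041, "wx": 0, "wy": 0, "wz": 0, "hand": -1}, {"tx": 0.0117, "ty": -0.0028, "tz": 0.0033, "wx": 0, "wy": 0, "wz": 0, "hand": -1}, {"tx": 0.0118, "ty": -0.0029, "tz": 0.0026, "wx": 0, "wy": 0, "wz": 0, "hand": -1}, {"tx": 0, "ty": 0, "tz": 0, "wx": 0, "wy": 0, "wz": 0, "hand": -1}, {"tx": 0, "ty": 0, "tz": 0, "wx": 0, "wy": 0, "wz": 0, "hand": -1}, {"tx": 0, "ty": 0, "tz": 0, "wx": 0, "wy": 0, "wz": 0, "hand": -1}]}}

```text
t: 17.9
tcp_pos: [0.6126, -0.0069, 0.2626]
tcp_rot: [179.7, -0.1, 76.2]
force: [-2.5, 0.6, 5.6]
grip_width: 0.0103
finger_force: 41.0
```

```bash
python3 f.py
python3 - <<'E'
from h import *
w=camera('wrist'); c=camera('scene'); t=camera('top')
a=cv2.resize(c['frame'][90:230,250:390,::-1],(400,400),interpolation=cv2.INTER_CUBIC)
b=cv2.resize(t['frame'][120:280,250:410,::-1],(400,400),interpolation=cv2.INTER_CUBIC)
cv2.imwrite('pics/m7.png',np.hstack([a,b]))
exec(open('fit.py').read().split("r=least")[0].split("c=pickle")[0])
def W(p,L):
    a=p[2]; return np.c_[p[0]+np.cos(a)*L[:,0]-np.sin(a)*L[:,1],p[1]+np.sin(a)*L[:,0]+np.cos(a)*L[:,1],L[:,2]]
p=[.5315,.0118,-.2385]
for d in (45,52,60,68):
    h=np.radians(d); R=lambda x,z:(.108+x*np.cos(h)+z*np.sin(h),.152-x*np.sin(h)+z*np.cos(h))
    L=np.array([[R(-.168,0)[0],s*.125,R(-.168,0)[1]] for s in(1,-1)])
    P=W(p,L); print(d,((proj(c,P)-[250,90])/140*400).round(0).tolist(),((proj(t,P)-[250,120])/160*400).round(0).tolist())
E
```

```text
[-2.9687  0.897   5.0658  0.6125 -0.0069  0.2626]
45 [[302.0, 245.0], [102.0, 170.0]] [[57.0, 214.0], [332.0, 245.0]]
52 [[297.0, 244.0], [93.0, 168.0]] [[57.0, 194.0], [336.0, 225.0]]
60 [[289.0, 246.0], [83.0, 169.0]] [[58.0, 170.0], [339.0, 200.0]]
68 [[281.0, 251.0], [72.0, 172.0]] [[60.0, 144.0], [343.0, 175.0]]
```

View pics/m7.png

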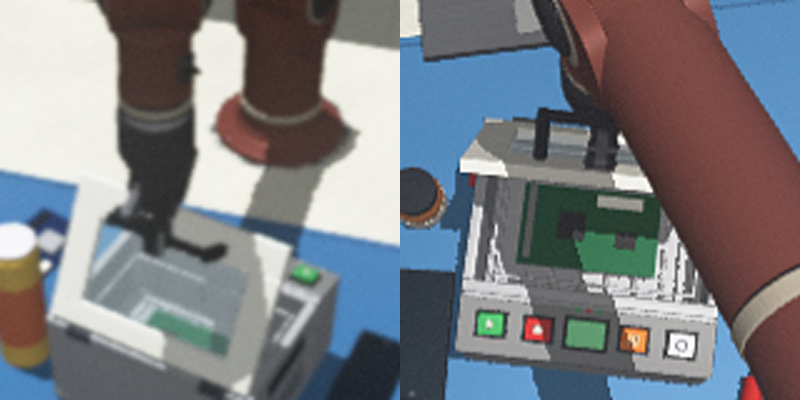

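The top half shows the lid's lower front edge at about (62,172), against (58,170) predicted for 60°. The TCP displacement gives 60.6°. The keys are up and the board is visible in the basket, so I'll hand it in.

```bash
python3 -c "
from rig import *
s=observe();print(s['t'],s['tcp_pos'],s['qvel'].round(2),s['finger_force']);print(close_job())"
```

```text
18.35 [ 0.61250623 -0.00691453  0.26255202] [ 0.14  0.05  0.03  0.02 -0.04  0.01  0.08] 41.00870132446289
the job is handed in; nothing more can be done
None
```

I pressed and let up the red, orange and white keys in order with the lid shut, then lifted the lid to about 60.6° and handed the job in at 18.4 s with the gripper still holding it; the verdict was not shown.

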